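# Let the long tin out of its gravity rack

## Task

Two tin racks stand on the counter, each with a seesaw lever whose gate holds back one tin. Find the rack with the longer tin, press the pad of its lever down with your fingertips so that the gate lifts and the tin rolls into the tray, then let go so that the gate shuts again. Do not touch or pick up the tins, do not work the other lever, and leave everything else standing where it is.

Things in the scene. Friction and masses are not known exactly. Their poses are not given: they have to be found in the camera images.
- rack_a: fixed aluminium tin rack, 240x80 mm, 66 high. Origin: underside centre; x along the lane to its high rear end, y across to the seesaw's side. Lane 72 mm wide, 8 deg down to -x; the tray is its low front end, front wall 44 high. Pivot axis along y through (45, 48, 87) mm, fork 98 high. Gate at x=-45, tin waits behind it; released, it rolls in under 1 s to x=-90, z=43. Holds the long tin; left or right.
- rack_b: fixed aluminium tin rack, 240x80 mm, 66 high. Origin: underside centre; x along the lane to its high rear end, y across to the seesaw's side. Lane 72 mm wide, 8 deg down to -x; the tray is its low front end, front wall 44 high. Pivot axis along y through (45, 48, 87) mm, fork 98 high. Gate at x=-45, tin waits behind it; released, it rolls in under 1 s to x=-90, z=43. Holds the short tin.
- pad_a (a point): centre of the top face of the seesaw's black press pad, 34x34x8 mm, about 100 mm behind the pivot. At rest at about (139, 48, 121) mm in the rack's frame, its face leaning 0.27 rad to the pivot; pressed, it goes down 54 mm on an arc about the pivot, to z=67 mm. Nothing lies under it. Of the rack with the long tin.
- pad_b (a point): centre of the top face of the seesaw's black press pad, 34x34x8 mm, about 100 mm behind the pivot. At rest at about (139, 48, 121) mm in the rack's frame, its face leaning 0.27 rad to the pivot; pressed, it goes down 54 mm on an arc about the pivot, to z=67 mm. Nothing lies under it. Of the rack with the short tin.
- lever_a (a joint): angle of the seesaw, rad: 0 at rest, gate shut; grows as the pad goes down, stop at 0.55. The gate clears the tin at about 0.4. A spring pushes the pad up with 2 N at rest, 4 N fully down, and shuts the gate when let go. Of the rack with the long tin.
- lever_b (a joint): angle of the seesaw, rad: 0 at rest, gate shut; grows as the pad goes down, stop at 0.55. The gate clears the tin at about 0.4. A spring pushes the pad up with 2 N at rest, 4 N fully down, and shuts the gate when let go. Of the rack with the short tin.
- tin_long_center (a point): centre of the long tin, 50 mm across and 66 mm long, steel with a paper label, lying across the lane (y is its axis, about 0.1 to 0.25 kg)
- tin_short_center (a point): centre of the short tin, 50 mm across and 34 mm long, same look, lying across the lane of the other rack
- shaker: small steel salt shaker, 38 mm across, 62 mm high, stands between the racks, loose; origin at its underside, a bystander
- mug: white mug, 80 mm across, 85 mm high, beyond the racks, loose; origin at its underside, a bystander
- tumbler: drinking glass, 68 mm across, 85 mm high, beyond the racks, loose; origin at its underside, a bystander
- bowl: black bowl, 120 mm across, 55 mm high, left of the racks, loose; origin at its underside, a bystander
- spoon: wooden spoon lying flat beyond the racks, about 200 mm long, loose; origin at its underside, a bystander
- soap: white bottle, 60 mm across, 170 mm high, right of the racks, loose; origin at its underside, a bystander
- jar: jar with steel cap, 68 mm across, 90 mm high, right of the racks, loose; origin at its underside, a bystander
- tin_long: the long tin itself; origin at its centre, y along its axis
- tin_short: the short tin itself; origin at its centre, y along its axis
Mind the look-alikes: they are no part of the job. Leave any orange look-alike of the tin_long alone.

How it is judged:
On the way, in this order (a step that is already met when the one before it is completed fails the run):
1. the lever of the long tin's rack is being pressed down by the fingers (value of joint lever_a above 0.15 rad and contact force between the fingers and rack_a above 0.3 N), for 0.05 s.
2. the long tin has rolled into its tray (x of tin_long_center in the frame of rack_a between -0.1 and -0.078 m and z of tin_long_center in the frame of rack_a between 0.03 and 0.055 m and y of tin_long_center in the frame of rack_a between -0.02 and 0.02 m), for 0.1 s.
At the end, for the whole second after the job is handed in: The long tin lies at rest in the tray of its own rack (centre 78 to 100 mm in front of the rack's origin), both levers are back up with the gates shut (under 0.06 rad), and the short tin still waits behind its gate (within 15 mm) (all of step 2 and linear speed of tin_long below 0.02 m/s and value of joint each of lever_a, lever_b below 0.06 rad and distance of tin_short_center from where it was at the start of the episode below 0.015 m); the robot touches nothing.
It fails at once if the robot touches a tin (contact force between any of the arm, the fingers and tin_long above 0.5 N or contact force between any of the arm, the fingers and tin_short above 0.5 N).
It fails at once if a tin is lifted out of its rack (height (world z) of any of tin_long_center, tin_short_center above 0.09 m).
It fails at once if the other rack's lever is worked (value of joint lever_b above 0.12 rad).
It fails at once if a bystander is displaced by more than 30 mm or tipped over (distance of any of shaker, mug, tumbler, bowl, spoon, soap, jar from where it was at the start of the episode above 0.03 m or angle between any of shaker, mug, tumbler, bowl, soap, jar's own z axis and vertical above 0.6 rad).
It also fails if it takes over 32 s, if anything falls off the work surface, if the arm or the gripper's body presses on something with over 40 N, if the wrist force passes 120 N, or if a joint passes its speed limit or range.

## Robot

A 7-joint arm with a two-finger parallel gripper is mounted at the origin on the work surface. World frame = base frame: x ahead of the robot, y to its left, z up, the work surface at z = 0. Lengths are in m, angles in rad, forces in N, time in s.
With the tool pointing down it reaches from about 0.425 to 0.875 m from the base axis. Payload 4.7 kg.
Tool frame: the origin (TCP) lies at the very end of the fingers, on their centre line; the grasp point (between the pads) lies 19 mm behind it; x points along the fingers, z is the direction in which the jaws open and shut, and the axes are right-handed (so a half turn about x gives the same grasp; the last joint's range is limited). The gripper opens to 87 mm and grips with 3 to 60 N. Pads are 19 mm wide; open, the fingers measure 117 mm over their backs; the gripper's body (75 mm by 190 mm) begins 51 mm behind the grasp point.
Start: joints at [0.014, 0.321, -0.07, 1.45, 0.023, 1.371, -0.057], TCP at [0.65, -0, 0.2] pointing down, gripper open.
Joint ranges: [-2.86, 2.86], [-0.3, 2.09], [-1.38, 1.24], [0.06, 2.45], [-1.56, 4.7], [0.09, 2.05], [-2.69, 2.69]. Speed limits (rad/s): [2.57, 2.57, 3.14, 3.14, 3.14, 3.14, 3.14].

## Interface

Orientations are given as a rotation vector (axis times angle).
In Python, from bench import * gives the robot as it stands.
- The arm moves only by the shell command python3 -m handwheel 'ROWS' [OPENING] [FORCE]. ROWS is JSON, a list of rows, each an object with "xyz": the shift along the world's x, y, z in cm, a list of three; "angular": the turn, a rotation vector about the world's x, y, z in degrees, a list of three. A call has 1 to 5 rows; each row shifts and turns the pose as measured when the row begins; what a row does not reach is not made up. A row lasts 1/12 s, in which the tool goes at most 41.7 mm and 7.16 degrees, less where a joint would pass 70% of its speed; a pose out of reach is approached as far as the arm can. A call with a gripper value outside its range is refused whole. OPENING is the finger opening in cm, from 0 to 8.7, set as the call begins (- or left out, the last holds). The fingers move at their own pace and stop on an object; FORCE is the grip in N (left out, the last holds). Time passes only in rows, so rows that do not move let the fingers close. It gives the time, the measured TCP pose, the force and the opening at its end, in the units of the state.
- get_state(): the state, without advancing time (a new reading comes with each control period).
- get_image(name): name is "scene" or "side" or "wrist"; returns a dict with "pixels" (400x640x3 uint8, blue, green, red), "K" (3x3 intrinsics, pixels), "dist" ([k1, k2, p1, p2, k3] as OpenCV has them; the pictures are not rectified), "cam_to_world" (4x4, takes a point from camera to world coordinates). Camera axes: x right, y down, z forward; pixel columns grow to the right and rows downward; lengths in m; the calibration is good to about 2 mm. A picture is of the moment at which its call begins. There is no depth.
- close_job(): hands the job in, once; it reports no verdict.
The state is a dict: "time": time; "joint_positions": joint angles; "qd": joint speeds; "joint_torque": joint torques, N m; "position": TCP position; "tool_rot": TCP orientation; "ft_force": force on the tool from outside, world axes, zero at the start; "torque": the same for the moment, N m; "grip_width": opening from 0.0 (shut) to 1.0 (fully open).
Only numpy, scipy, OpenCV 4.12 (cv2) and the standard library are available. Lean on these libraries where they do the work, as an engineer would, in place of code of your own. Each camera call takes 0.05 s, during which the arm holds its last target.

## Working session

There is one attempt and no reset: what is moved stays moved. The work goes in short steps, Python scripts to look and compute and a shell command to move; the robot and the scene stay as the last step left them, time stands still between calls to the robot, and variables do not carry over. Pictures are saved under pics/ and viewed, and the job is handed in when it is done.

```bash
mkdir -p pics; python3 - <<'E'
from bench import *
import cv2,numpy as np
for n in ["scene","side"]:
    d=get_image(n); cv2.imwrite(f"pics/{n}0.png",d["pixels"]); print(n,d["K"],d["dist"],np.round(d["cam_to_world"],3))
print(get_state())
E
```

```text
scene [[383.602484     0.         322.14641496]
 [  0.         383.602484   203.47493733]
 [  0.           0.           1.        ]] [-0.01059985  0.          0.          0.          0.        ] [[ 0.196  0.704 -0.682  1.42 ]
 [ 0.98  -0.155  0.122 -0.13 ]
 [-0.02  -0.693 -0.721  1.013]
 [ 0.     0.     0.     1.   ]]
side [[391.36056904   0.         316.29001721]
 [  0.         391.36056904 197.87886521]
 [  0.           0.           1.        ]] [0.01612356 0.         0.         0.         0.        ] [[ 0.814 -0.441  0.377  0.067]
 [-0.58  -0.639  0.505 -0.674]
 [ 0.018 -0.63  -0.776  1.137]
 [ 0.     0.     0.     1.   ]]
{'time': 0.1, 'joint_positions': array([ 0.0140934 ,  0.32176041, -0.07009556,  1.45155637,  0.02256908,
        1.37077974, -0.05691869]), 'qd': array([-0.00045436, -0.00178373, -0.00014741, -0.00123897,  0.00062659,
       -0.0014594 , -0.00070753]), 'joint_torque': array([ 1.37795760e-04, -4.92569017e+01, -4.06077392e-01, -3.13399816e+01,
       -6.42974046e-02,  3.95253638e-02,  6.49213871e-05]), 'position': array([ 6.49469581e-01, -2.73152714e-05,  1.98961797e-01]), 'tool_rot': array([-6.16977953e-05,  1.57251255e+00, -3.03484675e-05]), 'ft_force': array([-0.52676578,  0.03914749, -0.52976224]), 'torque': array([ 0.01522145, -0.00977913,  0.06123659]), 'grip_width': 0.9984167839066778}
```

View pics/scene0.png

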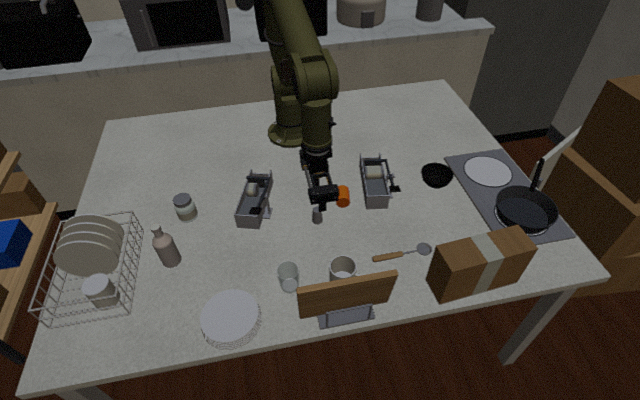

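View pics/side0.png

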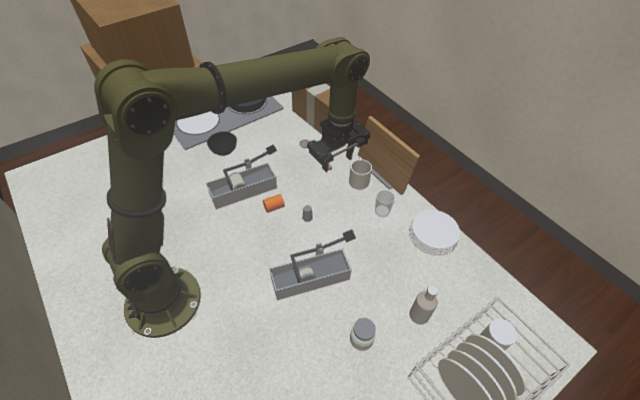

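The scene view shows racks at about (255,200) and (377,183), with pads at their far ends; the side view has them at (310,273) and (240,185). An orange look-alike lies at (343,196) in the scene view. I'll zoom in on both racks.

```bash
python3 - <<'E'
import cv2,numpy as np
s=cv2.imread("pics/scene0.png"); d=cv2.imread("pics/side0.png")
def c(im,x,y,w=100,h=75): return cv2.resize(im[y:y+h,x:x+w],(400,300),interpolation=cv2.INTER_CUBIC)
o=np.vstack([np.hstack([c(s,210,160),c(s,330,140)]),np.hstack([c(d,263,227),c(d,195,137)])])
cv2.imwrite("pics/zoom0.png",cv2.convertScaleAbs(o,alpha=1.5))
E
```

```text
(no output)
```

View pics/zoom0.png

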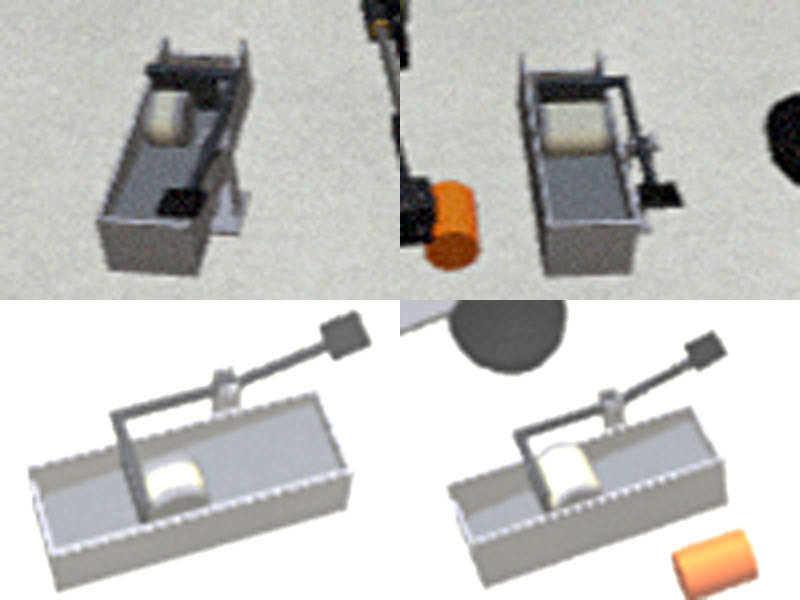

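The rack on the robot's left (scene (377,183)) holds the long tin, since that tin fills the lane width. In the other rack the tin is about half the lane. Next I'll triangulate the left pad and the rack corners.

```bash
cat > h.py <<'E'
from bench import *
import cv2,numpy as np
def ray(d,p):
    u=cv2.undistortPoints(np.array([[p]],float),d["K"],np.array(d["dist"])).ravel()
    T=np.array(d["cam_to_world"]); v=T[:3,:3]@np.array([u[0],u[1],1]); return T[:3,3],v/np.linalg.norm(v)
def tri(d1,p1,d2,p2):
    a,u=ray(d1,p1);b,v=ray(d2,p2)
    s=np.linalg.lstsq(np.c_[u,-v],b-a,rcond=None)[0]
    x,y=a+s[0]*u,b+s[1]*v; return (x+y)/2,np.linalg.norm(x-y)
def plane(d,p,z):
    a,u=ray(d,p); return a+u*(z-a[2])/u[2]
def proj(d,P):
    T=np.linalg.inv(d["cam_to_world"]); return cv2.projectPoints(np.array([P],float),cv2.Rodrigues(T[:3,:3])[0],T[:3,3],d["K"],np.array(d["dist"]))[0].ravel()
E
python3 - <<'E'
from h import *
s=get_image("scene");d=get_image("side")
def blob(im,x0,y0,x1,y1,t):
    g=cv2.cvtColor(im["pixels"],cv2.COLOR_BGR2GRAY)[y0:y1,x0:x1]; m=(g<t).astype(np.uint8)
    m=cv2.morphologyEx(m,cv2.MORPH_OPEN,np.ones((4,4)))
    n,l,st,c=cv2.connectedComponentsWithStats(m); k=1+np.argmax(st[1:,4]); print(st[k]); return c[k]+[x0,y0]
ps=blob(s,388,180,403,196,60); pd=blob(d,262,142,280,158,90)
print(ps,pd,tri(s,ps,d,pd))
f=lambda X,Y,x,y:(x+X/4,y+Y/4)
# rear-top corners: scene zoom right
S=lambda X,Y:(330+(X-400)/4,140+Y/4); D=lambda X,Y:(195+(X-400)/4,137+(Y-300)/4)
print("rear right(-y)",tri(s,S(542,222),d,D(723,461)))
print("rear left",tri(s,S(636,222),d,D(690,411)))
print("front right",plane(d,D(470,543),.044), "bottom rear r",plane(d,D(727,503),0),plane(s,S(547,275),0), "front bottom r",plane(d,D(487,587),0),"rear bottom l",plane(s,S(632,275),0))
E
```

```text
[ 3  7 10  6 58]
[ 6  5  8  8 54]
[395.34482759 189.56896552] [271.38888889 150.51851852] (array([0.55858577, 0.27377279, 0.1126962 ]), np.float64(0.002653203586979418))
rear right(-y) (array([0.52041098, 0.18488569, 0.06781519]), np.float64(5.2611579731031445e-05))
rear left (array([0.53172818, 0.26586159, 0.05959186]), np.float64(0.003710113525684318))
front right [0.29300682 0.24773249 0.044     ] bottom rear r [0.52395078 0.1914132  0.        ] [0.52196592 0.19343108 0.        ] front bottom r [0.29187756 0.22934911 0.        ] rear bottom l [0.53829344 0.2679516  0.        ]
```

Rack_a's origin comes out near (0.412,0.250) with yaw about -0.17. The resting pad is then predicted at (0.558,0.274), and triangulation gave (0.5586,0.2738). I'll close the fingers and move above the pad.

```bash
python3 -m handwheel '[{"xyz":[-1.2,3.6,0.5],"angular":[0,0,0]},{"xyz":[-1.2,3.6,0],"angular":[0,0,0]},{"xyz":[-1.2,3.6,0],"angular":[0,0,0]},{"xyz":[-1.2,3.6,0],"angular":[0,0,0]},{"xyz":[-1.2,3.6,0],"angular":[0,0,0]}]' 0 10
```

```text
time: 0.62
position: [0.5894, 0.1695, 0.2022]
tool_rot: [0.012, 1.573, -0.026]
ft_force: [0.9, 0.9, 0.4]
grip_width: 0.712
```

```bash
python3 -m handwheel '[{"xyz":[-0.8,3.0,0],"angular":[0,0,0]},{"xyz":[-0.8,3.0,0],"angular":[0,0,0]},{"xyz":[-0.8,3.0,0],"angular":[0,0,0]},{"xyz":[-0.5,1.0,0],"angular":[0,0,0]},{"xyz":[0,0,0],"angular":[0,0,0]}]'
```

```text
time: 1.03
position: [0.5518, 0.2856, 0.2016]
tool_rot: [0.004, 1.576, -0.01]
ft_force: [-0.6, -0.7, 0.6]
grip_width: 0.327
```

```bash
python3 -m handwheel '[{"xyz":[0,0,0],"angular":[0,0,0]},{"xyz":[0,0,0],"angular":[0,0,0]},{"xyz":[0,0,0],"angular":[0,0,0]}]'
```

```text
time: 1.28
position: [0.5529, 0.2825, 0.2011]
tool_rot: [0.003, 1.576, -0.013]
ft_force: [0.5, 0.1, -0.3]
grip_width: 0.098
```

```bash
python3 -m handwheel '[{"xyz":[0.7,-0.9,-1.0],"angular":[0,0,0]},{"xyz":[0,0,-2.0],"angular":[0,0,0]},{"xyz":[0,0,-1.5],"angular":[0,0,0]},{"xyz":[0,0,0],"angular":[0,0,0]},{"xyz":[0,0,0],"angular":[0,0,0]}]'; python3 - <<'E'
from h import *
s=get_image("scene");d=get_image("side");w=get_image("wrist");print(get_state()["position"])
c=lambda im,x,y,w=120,h=90:cv2.resize(im["pixels"][y:y+h,x:x+w],(400,300),interpolation=cv2.INTER_CUBIC)
cv2.imwrite("pics/z1.png",cv2.convertScaleAbs(np.vstack([np.hstack([c(s,330,120),c(d,200,90)]),np.hstack([cv2.resize(w["pixels"],(400,300)),c(s,230,150)])]),alpha=1.5))
E
```

```text
time: 1.7
position: [0.5669, 0.2599, 0.1533]
tool_rot: [0.012, 1.572, -0.029]
ft_force: [0.4, 0.0, 0.4]
grip_width: 0.005
[0.566948   0.26140975 0.15449543]
```

View pics/z1.png

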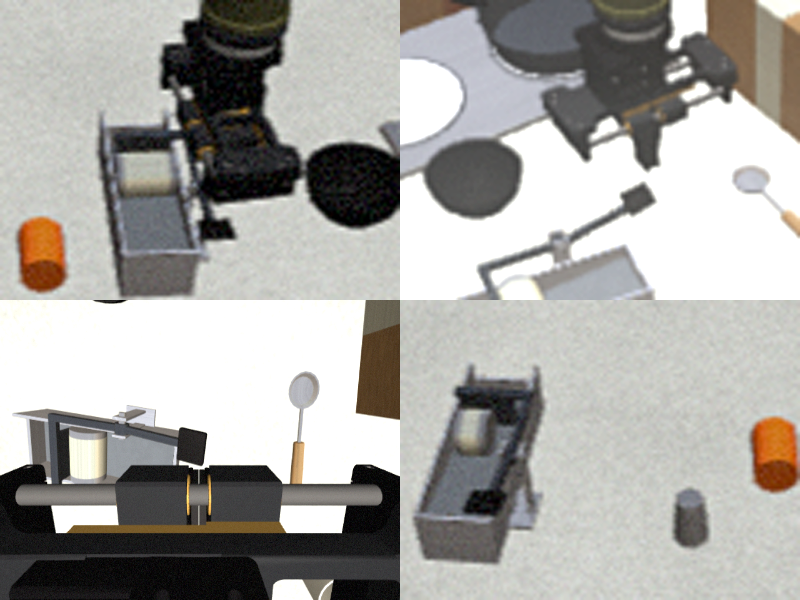

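The images confirm the long tin fills this lane, and the fingers hover over the pad about 12 mm off in y and 7 mm in x. I'll correct that.

```bash
python3 -m handwheel '[{"xyz":[-0.4,0.7,0],"angular":[0,0,0]},{"xyz":[0,0,0],"angular":[0,0,0]},{"xyz":[0,0,0],"angular":[0,0,0]},{"xyz":[0,0,0],"angular":[0,0,0]}]'
```

```text
time: 2.18
position: [0.5637, 0.2709, 0.1576]
tool_rot: [0.013, 1.567, -0.023]
ft_force: [0.6, -0.3, -0.1]
grip_width: 0.009
```

```bash
python3 -m handwheel '[{"xyz":[-0.3,0.2,-0.6],"angular":[0,0,0]},{"xyz":[0,0,-0.6],"angular":[0,0,0]},{"xyz":[0,0,-0.6],"angular":[0,0,0]},{"xyz":[0,0,0],"angular":[0,0,0]}]'
```

```text
time: 2.52
position: [0.5603, 0.2742, 0.1388]
tool_rot: [0.012, 1.565, -0.021]
ft_force: [-1.6, -0.8, -0.5]
grip_width: 0.007
```

```bash
python3 -m handwheel '[{"xyz":[0,0,-0.8],"angular":[0,0,0]},{"xyz":[0,0,-0.8],"angular":[0,0,0]},{"xyz":[0,0,-0.8],"angular":[0,0,0]},{"xyz":[0,0,0],"angular":[0,0,0]}]'; python3 - <<'E'
from h import *
s=get_image("scene");d=get_image("side");st=get_state();print(st["position"],st["ft_force"])
c=lambda im,x,y,w=120,h=90:cv2.resize(im["pixels"][y:y+h,x:x+w],(400,300),interpolation=cv2.INTER_CUBIC)
cv2.imwrite("pics/z2.png",cv2.convertScaleAbs(np.hstack([c(s,330,120),c(d,200,90)]),alpha=1.5))
E
```

```text
time: 2.85
position: [0.5597, 0.2735, 0.1111]
tool_rot: [0.012, 1.567, -0.022]
ft_force: [-0.8, 0.6, -1.1]
grip_width: 0.002
[0.56045038 0.27401973 0.1127706 ] [-0.23302094 -0.85387686  0.35955179]
```

View pics/z2.png

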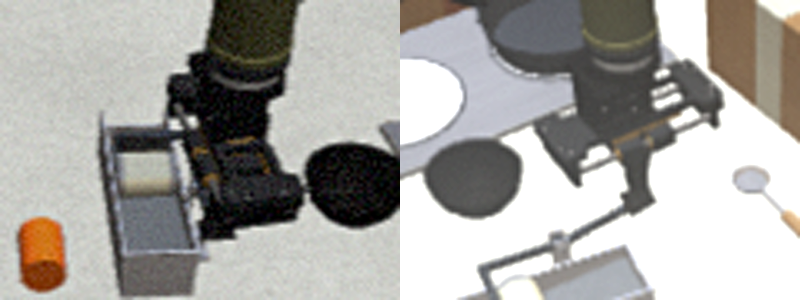

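The fingertips are on the pad (side view right panel, about (640,200)). I'll press down next.

```bash
python3 -m handwheel '[{"xyz":[0,0,-0.8],"angular":[0,0,0]},{"xyz":[0,0,-0.8],"angular":[0,0,0]},{"xyz":[0,0,-0.8],"angular":[0,0,0]},{"xyz":[0,0,-0.6],"angular":[0,0,0]},{"xyz":[0,0,0],"angular":[0,0,0]}]'; python3 - <<'E'
from h import *
s=get_image("scene");d=get_image("side");st=get_state();print(st["position"],st["ft_force"])
c=lambda im,x,y,w=120,h=90:cv2.resize(im["pixels"][y:y+h,x:x+w],(400,300),interpolation=cv2.INTER_CUBIC)
cv2.imwrite("pics/z3.png",cv2.convertScaleAbs(np.hstack([c(s,330,120),c(d,200,110)]),alpha=1.5))
E
```

```text
time: 3.37
position: [0.5648, 0.2745, 0.0835]
tool_rot: [0.016, 1.556, -0.02]
ft_force: [0.4, -0.1, 2.0]
grip_width: 0.008
[0.56417008 0.27460488 0.08396425] [-0.0006101  -0.21573479 -0.2782373 ]
```

View pics/z3.png

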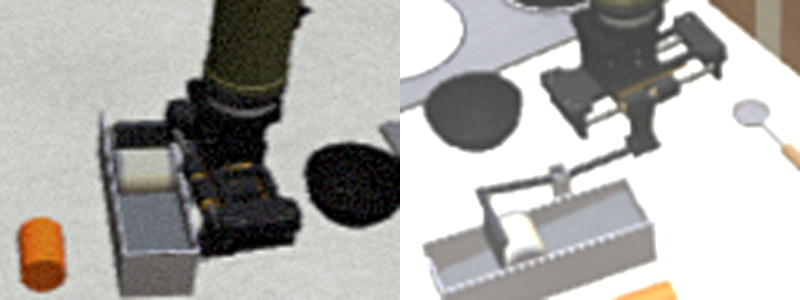

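The lever has turned and the gate is partly up, but the tin is still held. I'll press about 10 mm further and hold.

```bash
python3 -m handwheel '[{"xyz":[-0.2,0,-0.7],"angular":[0,0,0]},{"xyz":[0,0,-0.5],"angular":[0,0,0]},{"xyz":[0,0,-0.2],"angular":[0,0,0]},{"xyz":[0,0,0],"angular":[0,0,0]},{"xyz":[0,0,0],"angular":[0,0,0]}]'; python3 - <<'E'
from h import *
s=get_image("scene");d=get_image("side");st=get_state();print(st["position"],st["ft_force"])
c=lambda im,x,y,w=120,h=90:cv2.resize(im["pixels"][y:y+h,x:x+w],(400,300),interpolation=cv2.INTER_CUBIC)
cv2.imwrite("pics/z4.png",cv2.convertScaleAbs(np.hstack([c(s,330,120),c(d,200,110)]),alpha=1.5))
E
```

```text
time: 3.88
position: [0.5638, 0.275, 0.0706]
tool_rot: [0.017, 1.553, -0.019]
ft_force: [0.5, -0.1, 3.0]
grip_width: 0.006
[0.56379839 0.27493014 0.07067521] [ 0.32261148 -1.47184912  2.32915691]
```

View pics/z4.png

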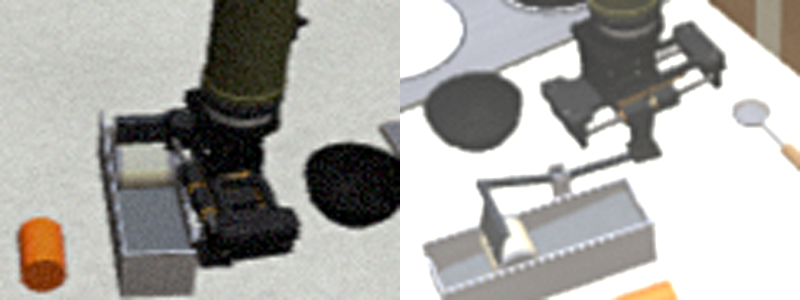

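The tin is starting to roll under the gate, so I'll hold here for a second.

```bash
for i in 1 2 3; do python3 -m handwheel '[{"xyz":[0,0,0],"angular":[0,0,0]},{"xyz":[0,0,0],"angular":[0,0,0]},{"xyz":[0,0,0],"angular":[0,0,0]},{"xyz":[0,0,0],"angular":[0,0,0]},{"xyz":[0,0,0],"angular":[0,0,0]}]' | head -2; done; python3 - <<'E'
from h import *
s=get_image("scene");d=get_image("side");st=get_state();print(st["position"],st["ft_force"])
c=lambda im,x,y,w=120,h=90:cv2.resize(im["pixels"][y:y+h,x:x+w],(400,300),interpolation=cv2.INTER_CUBIC)
cv2.imwrite("pics/z5.png",cv2.convertScaleAbs(np.hstack([c(s,330,120),c(d,200,110)]),alpha=1.5))
E
```

```text
time: 4.4
position: [0.5638, 0.2749, 0.0707]
time: 4.82
position: [0.5638, 0.2749, 0.0707]
time: 5.23
position: [0.5638, 0.2749, 0.0707]
[0.56380857 0.2749319  0.07072981] [ 1.4929586  -0.05245943  2.05058873]
```

View pics/z5.png

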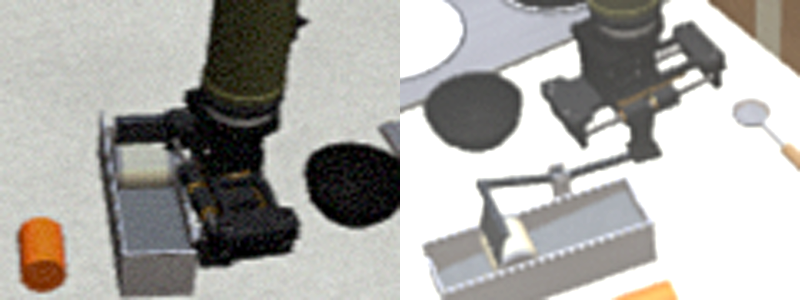

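The tin has moved slightly but is still caught under the gate edge, so the lever needs a little more.

```bash
python3 -m handwheel '[{"xyz":[0,0,-0.4],"angular":[0,0,0]},{"xyz":[0,0,-0.2],"angular":[0,0,0]},{"xyz":[0,0,0],"angular":[0,0,0]},{"xyz":[0,0,0],"angular":[0,0,0]},{"xyz":[0,0,0],"angular":[0,0,0]}]';python3 -m handwheel '[{"xyz":[0,0,0],"angular":[0,0,0]},{"xyz":[0,0,0],"angular":[0,0,0]},{"xyz":[0,0,0],"angular":[0,0,0]},{"xyz":[0,0,0],"angular":[0,0,0]},{"xyz":[0,0,0],"angular":[0,0,0]}]' ; python3 - <<'E'
from h import *
s=get_image("scene");d=get_image("side")
c=lambda im,x,y,w=120,h=90:cv2.resize(im["pixels"][y:y+h,x:x+w],(400,300),interpolation=cv2.INTER_CUBIC)
cv2.imwrite("pics/z6.png",cv2.convertScaleAbs(np.hstack([c(s,330,120),c(d,200,110)]),alpha=1.5))
E
```

```text
time: 5.75
position: [0.564, 0.2749, 0.0649]
tool_rot: [0.017, 1.552, -0.02]
ft_force: [0.9, -0.6, 4.2]
grip_width: 0.009
time: 6.17
position: [0.564, 0.275, 0.0652]
tool_rot: [0.017, 1.552, -0.019]
ft_force: [-0.9, -0.9, 3.9]
grip_width: 0.008
```

View pics/z6.png

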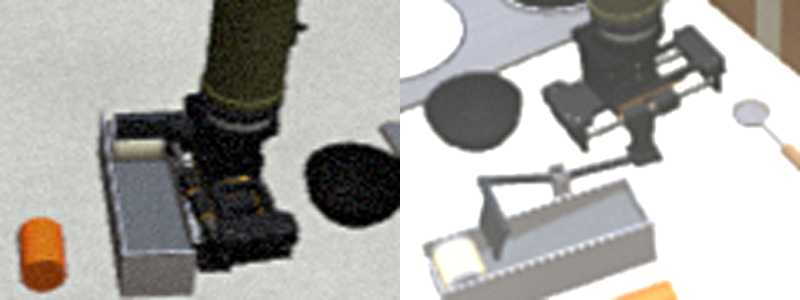

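The tin now sits in the tray (side view right panel, about (458,258)). I'll let go by rising slowly and straight up.

```bash
python3 -m handwheel '[{"xyz":[0,0,1.0],"angular":[0,0,0]},{"xyz":[0,0,1.2],"angular":[0,0,0]},{"xyz":[0,0,1.2],"angular":[0,0,0]},{"xyz":[0,0,1.2],"angular":[0,0,0]},{"xyz":[0,0,1.2],"angular":[0,0,0]}]';python3 -m handwheel '[{"xyz":[0,0,1.5],"angular":[0,0,0]},{"xyz":[0,0,2],"angular":[0,0,0]},{"xyz":[0,0,2],"angular":[0,0,0]},{"xyz":[0,0,2],"angular":[0,0,0]},{"xyz":[0,0,0],"angular":[0,0,0]}]'; python3 -m handwheel '[{"xyz":[0,0,0],"angular":[0,0,0]},{"xyz":[0,0,0],"angular":[0,0,0]},{"xyz":[0,0,0],"angular":[0,0,0]},{"xyz":[0,0,0],"angular":[0,0,0]},{"xyz":[0,0,0],"angular":[0,0,0]}]'; python3 - <<'E'
from h import *
s=get_image("scene");d=get_image("side")
c=lambda im,x,y,w=120,h=90:cv2.resize(im["pixels"][y:y+h,x:x+w],(400,300),interpolation=cv2.INTER_CUBIC)
cv2.imwrite("pics/z7.png",cv2.convertScaleAbs(np.vstack([np.hstack([c(s,330,120),c(d,190,120)]),np.hstack([c(s,210,150),c(d,260,220)])]),alpha=1.5))
cv2.imwrite("pics/s7.png",s["pixels"])
E
```

```text
time: 6.68
position: [0.5586, 0.2754, 0.1239]
tool_rot: [0.014, 1.563, -0.019]
ft_force: [0.8, -0.2, -0.5]
grip_width: 0.006
time: 7.1
position: [0.5582, 0.2757, 0.2085]
tool_rot: [0.014, 1.56, -0.018]
ft_force: [-0.7, 0.2, 0.3]
grip_width: 0.007
time: 7.52
position: [0.5573, 0.2752, 0.2083]
tool_rot: [0.013, 1.561, -0.018]
ft_force: [0.6, -0.5, -0.4]
grip_width: 0.006
```

View pics/z7.png

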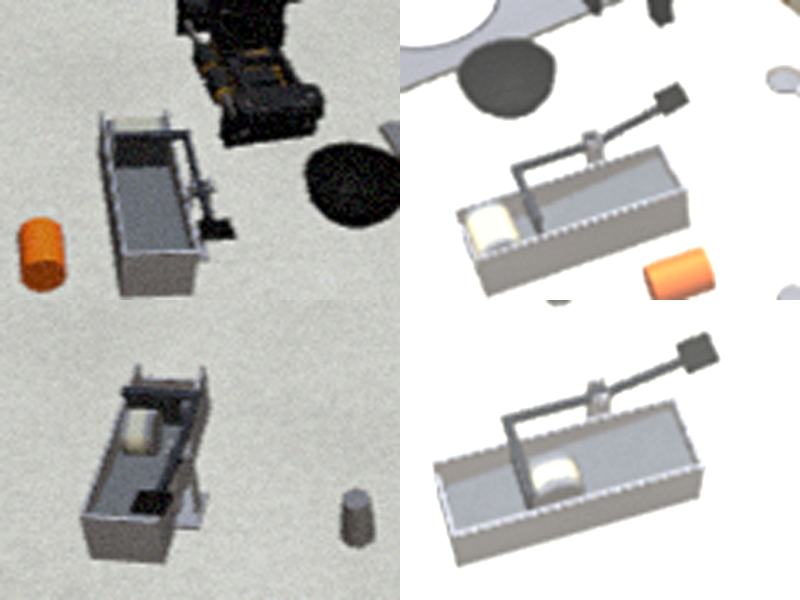

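View pics/s7.png

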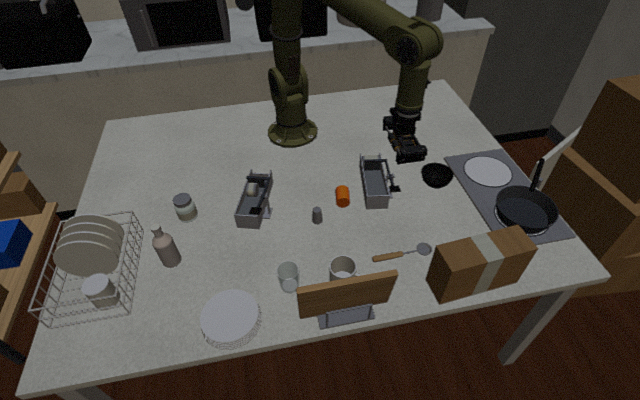

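The long tin is in its tray, both gates are shut, both pads are up, the short tin is still waiting, and the bystanders look unmoved. I'll hand the job in.

```bash
python3 - <<'E'
from bench import *
print(close_job())
E
```

```text
the job is handed in; nothing more can be done
None
```

I found the long tin in the rack on the robot's left and pressed that rack's lever pad down with the closed fingertips. The tin rolled into the tray, and I then rose straight up so the gate shut. The job was handed in at about 7.6 s; it gave no verdict.

- **Pressing:** The first press (TCP at z = 71 mm) only shifted the tin partly under the gate. Another 6 mm or so released it, with about 4 N measured at the wrist.
- **Last checks:** In the final pictures the long tin lies in its tray and both pads are up with their gates shut. The short tin is still behind its gate, and the bystanders and the orange look-alike look unmoved. The wrist force was back to noise (under 1 N), with the fingertips about 85 mm above the pad.
- **Not measured:** I judged the tin's resting position and the lever angles by eye from the pictures, not in numbers. No check failed or disagreed.

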